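Put the bush-press kit back in order

ROBOT

A 6-joint arm with a two-finger parallel gripper is mounted at the origin on the work surface. World frame = base frame: x ahead of the robot, y to its left, z up, the work surface at z = 0. Lengths are in m, angles in rad, forces in N, time in s.
With the tool pointing down it reaches from about 0.325 to 0.9 m from the base axis. Payload 6.1 kg.
Tool frame: the origin (TCP) lies midway between the tips of the shut fingers; the grasp point (between the pads) lies 19 mm behind it; z points along the fingers, y is the line along which they close (so a half turn about z gives the same grasp; the last joint's range is limited). The gripper opens to 85 mm and grips with 20 to 120 N. Pads are 22 mm wide; open, the fingers measure 114 mm over their backs; the gripper's body (76 mm by 85 mm) begins 54 mm behind the grasp point. The pads swing forward as they close: fully open they stand 13 mm farther back than shut.
Start: joints at [-1.444, 0.22, 1.526, -0, 1.395, -0.126], TCP at [0.156, -0.605, 0.231] pointing down, gripper open.
Joint ranges: [-2.98, 2.98], [-0.91, 2.08], [0.09, 2.57], [-1.24, 4.39], [0.2, 2.65], [-2.68, 2.68]. Speed limits (rad/s): [2.57, 2.57, 3.01, 3.14, 3.14, 3.14].

INTERFACE

Orientations are given as a 3x3 rotation matrix whose columns are the frame's x, y, z axes.
In Python, from rig import r gives the robot as it stands.
- The arm moves only by the tool carry_out, never from a script. Its argument "targets" is a list of rows, each a list of 6 numbers: the shift along the tool's x, y, z in units of 60 mm (1.0 is 60 mm), then the turn, a rotation vector about the tool's x, y, z in units of 6 degrees (1.0 is 6 degrees). In form: [[dx, dy, dz, rx, ry, rz], ...]. A call has 1 to 20 rows; each row is the pose to reach, as a shift and turn from the pose commanded when the call began, along the tool's axes at that moment; what a row does not reach only later rows make up. A row lasts 1/8 s, in which the tool goes at most 62.5 mm and 10.7 degrees, less where a joint would pass 70% of its speed; a pose out of reach is approached as far as the arm can. A call with a gripper value outside its range is refused whole. "hand" is the closure, from -1 (fully open) to 1 (shut), set as the call begins (left out, the last holds). The fingers move at their own pace and stop on an object; "squeeze" is the grip in N (left out, the last holds). Time passes only in rows, so rows that repeat a pose let the fingers close. It gives the time, the measured TCP pose, the force, the opening and the grip force at its end, in the units of the state.
- r.state(): the state, without advancing time (a new reading comes with each control period).
- r.grab_frame(name): name is "scene" or "side" or "wrist"; returns a dict with "pixels" (400x640x3 uint8, red, green, blue), "fx", "fy", "cx", "cy" (pixels), "R" (3x3) and "t" (3): a world point X has camera coordinates R X + t; the wrist camera has in their place "tool_from_camera" (4x4, takes a point from camera to tool coordinates, whose origin is the TCP and whose axes are the flange's). Camera axes: x right, y down, z forward; pixel columns grow to the right and rows downward; lengths in m; the calibration is good to about 2 mm. A picture is of the moment at which its call begins: read the wrist's pose just before it. There is no depth.
- r.close_job(): hands the job in; it is judged then, once.
The state is a dict: "t": time; "q": joint angles; "joint_vel": joint speeds; "joint_torque": joint torques, N m; "ee_pos": TCP position; "tool_rot": TCP orientation; "ft_force": force on the tool from outside, world axes, zero at the start; "ft_torque": the same for the moment, N m; "width": finger opening in m; "grip_force": force on a finger pad.
Only numpy, scipy, OpenCV 4.12 (cv2) and the standard library are available. Lean on these libraries where they do the work, as an engineer would, in place of code of your own. Each camera call takes 0.05 s, during which the arm holds its last target. There are 200 camera calls.

TASK

Somebody put this bush-press kit away wrongly: in the red case, parts are standing on one another's inlays. Move the round sleeve, the hexagonal nut and the square block so that each stands upright and centred on the black inlay of its own shape (you can set a part on the empty cork mat meanwhile), and only then lay the long forcing screw over them in the two V cradles of the case, reaching evenly past both.

Things in the scene. Friction and masses are not known exactly. Their poses are not given: they have to be found in the camera images.
- case: Red open case, fixed, 170 (x) x 400 (y) x 20 mm high, walls 4, floor 6 mm; origin centre of underside, z up. Inlays on its floor in a row along y, 88 mm apart, one at the centre. At y -150 and +150 stand black V cradles, 8 mm thick, 45 degree sides, tops at z 90, mouth 42 mm wide. The screw laid in both lies along y over the parts, axis at x 0, z 80, heads outside, 18 mm play each way along y.
- inlay_round: Round black rubber inlay, 76 mm diameter, 4 mm thick, fixed on the case floor; place of the sleeve; z up, origin at the centre of the underside (top face at z 4 mm). Any of the three places in the row.
- inlay_hex: Hexagonal black rubber inlay, 72 mm across flats (flats facing its x axis), 4 mm thick, fixed on the case floor; place of the nut; z up, origin at the centre of the underside (top face at z 4 mm). Any of the three places in the row.
- inlay_square: Square black rubber inlay, 72 x 72 mm, 4 mm thick, fixed on the case floor; place of the block; z up, origin at the centre of the underside (top face at z 4 mm). Any of the three places in the row.
- mat: Empty round cork mat, fixed on the bench to the left or right of the case, 110 mm diameter, 3 mm thick; z up, origin at the centre of the underside (top face at z 3 mm). A free spot for setting a part down on the way.
- sleeve: Round steel pulling sleeve, a loose open tube, 46 mm outside diameter, 32 mm bore, 46 mm tall, about 0.28 kg, standing upright on an inlay; z up, origin at the centre of the underside.
- nut: Loose hexagonal steel thrust nut, 40 mm across flats, 30 mm tall, flats facing its x axis and every 60 degrees from it, about 0.25 kg, standing flat on an inlay; may be on its own inlay at the start; z up, origin at the centre of the underside.
- block: Loose square steel pressure block, 42 x 42 mm, 36 mm tall, sides facing its x and y axes, about 0.36 kg, standing flat on an inlay; z up, origin at the centre of the underside.
- screw: Loose forcing screw, a round threaded bar of 16 mm diameter with a dark hexagonal head (24 mm across flats, 18 mm long) at each end, 380 mm long in all, about 0.6 kg; origin at the middle of its length on its axis, y along the bar (alike either way round), balanced there. Lies on the bench to the left or right of the case, roughly pointing away from the robot, its axis 12 mm above the bench.
Things that resemble listed ones, but are neither listed nor needed, are in the scene too. Leave any turquoise or yellow look-alike of the sleeve alone.

How it is judged:
On the way, in this order (a step that is already met when the one before it is completed fails the run):
1. the sleeve, the nut and the block each stand on their own inlay, let go (horizontal distance between sleeve and inlay_round below 0.012 m and horizontal distance between nut and inlay_hex below 0.012 m and horizontal distance between block and inlay_square below 0.012 m and z of sleeve in the frame of inlay_round below 0.009 m and z of nut in the frame of inlay_hex below 0.009 m and z of block in the frame of inlay_square below 0.009 m and angle between each of sleeve, nut, block's own z axis and vertical below 0.15 rad and linear speed of each of sleeve, nut, block below 0.02 m/s and contact force between each of sleeve, nut, block and the fingers below 0.05 N), for 0.2 s.
2. the screw lies in both cradles over them (horizontal distance between screw and case below 0.018 m and z of screw in the frame of case between 0.072 and 0.088 m and angle between the y axis of screw and the y axis of case, either way round below 0.08 rad), for 0.2 s.
At the end, for the whole second after the job is handed in: Sleeve, nut and block upright (0.15 rad), each within 12 mm of the centre of the inlay of its own shape; the screw in both cradles (axis 72 to 88 mm above the case's underside, within 0.08 rad of its long axis, middle within 18 mm of its centre); all released and at rest (all of step 1 and all of step 2 and linear speed of screw below 0.02 m/s and contact force between screw and the fingers below 0.05 N); the robot touches nothing.
It also fails if it takes over 128 s, if anything falls off the work surface, if the arm or the gripper's body presses on something with over 40 N, if the wrist force passes 120 N, or if a joint passes its speed limit or range.

## Working session

There is one attempt and no reset: what is moved stays moved. The work goes in short steps, Python scripts to look and compute and a tool call to move; the robot and the scene stay as the last step left them, time stands still between calls to the robot, and variables do not carry over. Pictures are saved under pics/ and viewed, at most 14 in all, crops included, and the job is handed in when it is done.

Besides the shell and the picture viewer there is one more tool, called after ">>>" as a command line: name --pt "numbers of a row" for each row, then --argument value for the rest. carry_out: Moves the arm, as the interface text tells. Its arguments: {"type":"object","properties":{"targets":{"type":"array","items":{"type":"array","items":{"type":"number"}}},"hand":{"type":"number"},"squeeze":{"type":"number"}},"required":["targets"]}

```bash
mkdir -p pics; ls
python3 - <<'E'
from rig import r
import cv2
for n in("scene","side"):
    f=r.grab_frame(n);cv2.imwrite(f"pics/{n}0.png",f["pixels"][:,:,::-1]);print(n,f["fx"],f["cx"],f["cy"],f["R"],f["t"])
s=r.state();print(s["t"],s["ee_pos"],s["tool_rot"],s["width"])
f=r.grab_frame("wrist");cv2.imwrite("pics/w0.png",f["pixels"][:,:,::-1]);print(f["fx"],f["tool_from_camera"])
E
```

```text
pics
scene 418.546161989489 326.86777368334066 199.48610976773912 [[ 0.29620698  0.95490129 -0.02061441]
 [ 0.6816709  -0.22647123 -0.69572664]
 [-0.66901884  0.19202684 -0.71801079]] [-0.17930693 -0.37863189  1.34483852]
side 392.2077265079272 318.63424550017334 206.51800910640716 [[-0.98657771 -0.16276488 -0.01311586]
 [-0.07250565  0.50861716 -0.85793444]
 [ 0.14631255 -0.84546802 -0.51359173]] [0.58877762 0.06988777 0.97662981]
0.1 [ 0.15625741 -0.60457692  0.23027782] [[ 9.68204621e-01  2.50159472e-01 -2.22556562e-04]
 [ 2.50159462e-01 -9.68202982e-01  1.79705684e-03]
 [ 2.34070864e-04 -1.79559337e-03 -9.99998361e-01]] 0.08551941333488024
329.89716105742974 [[-7.68468171e-06 -9.62285327e-01 -2.72042184e-01  6.91944314e-02]
 [ 1.00000000e+00  4.39516538e-07 -2.98028118e-05  1.17361072e-03]
 [ 2.87983755e-05 -2.72042184e-01  9.62285326e-01 -1.43340373e-01]
 [ 0.00000000e+00  0.00000000e+00  0.00000000e+00  1.00000000e+00]]
```

View pics/scene0.png

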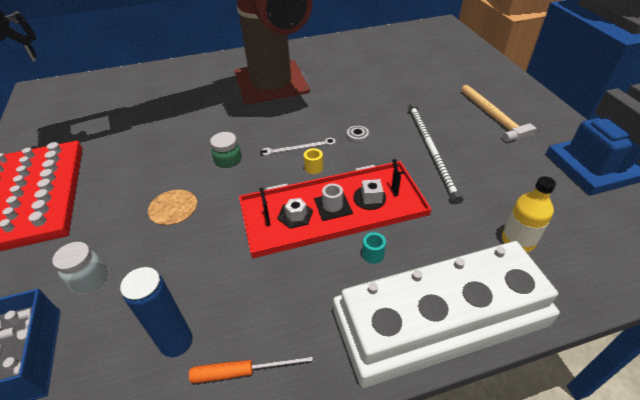

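View pics/side0.png

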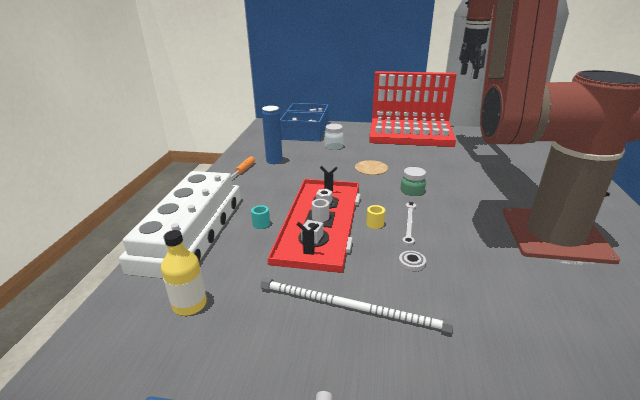

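The scene view shows the nut (295,210) on the hex inlay, the sleeve (333,197) on the square one and the block (372,190) on the round one. The cork mat is at (172,206) and the screw runs from (411,108) to (457,196). The side view agrees.

```bash
cat > h.py <<'E'
import numpy as np, cv2
from rig import r
def cam(name):
    """returns pixels, K tuple, Rcw (cam->world), centre"""
    s=r.state(); f=r.grab_frame(name); k=(f["fx"],f["fy"],f["cx"],f["cy"])
    if name=="wrist":
        T=np.array(f["tool_from_camera"]); R=np.array(s["tool_rot"])
        return f["pixels"],k,R@T[:3,:3],R@T[:3,3]+np.array(s["ee_pos"])
    R=np.array(f["R"]); return f["pixels"],k,R.T,-R.T@np.array(f["t"])
def rays(c,uv):
    _,k,R,o=c; uv=np.atleast_2d(np.asarray(uv,float))
    d=np.c_[(uv[:,0]-k[2])/k[0],(uv[:,1]-k[3])/k[1],np.ones(len(uv))]@R.T
    return o,d/np.linalg.norm(d,axis=1)[:,None]
def plane(c,uv,z):
    o,d=rays(c,uv); return o+d*((z-o[2])/d[:,2])[:,None]
def meet(c1,uv1,c2,uv2):
    (a,d),(b,e)=rays(c1,uv1),rays(c2,uv2); d=d[0];e=e[0]
    s=np.linalg.lstsq(np.c_[d,-e],b-a,rcond=None)[0]; p,q=a+s[0]*d,b+s[1]*e
    return (p+q)/2,np.linalg.norm(p-q)
def proj(c,X):
    _,k,R,o=c; p=(np.atleast_2d(X)-o)@R; return np.c_[p[:,0]/p[:,2]*k[0]+k[2],p[:,1]/p[:,2]*k[1]+k[3]]
def go(x,y,z,yaw=None,down=True):
    """move row to world TCP pos, tool straight down, tool x-axis at world angle yaw"""
    s=r.state();R=np.array(s["tool_rot"]);d=R.T@(np.array([x,y,z])-s["ee_pos"])/.06
    if yaw is None: yaw=np.arctan2(R[1,0],R[0,0])
    c,n=np.cos(yaw),np.sin(yaw); W=np.array([[c,n,0],[n,-c,0],[0,0,-1.]])
    rv=np.degrees(cv2.Rodrigues(R.T@W)[0].ravel())/6
    print("row",np.round(d,3),np.round(rv,3))
E
python3 - <<'E'
from h import *
a=cam("scene");b=cam("side")
for n,u,v in [("sleeve top",(333,190),(320,207)),("nut top",(295,206),(324,195)),("block",(372,185),(314,228)),("screwA",(411,108),(448,328)),("screwB",(457,196),(266,286)),("mat",(172,206),(371,167))]:
    print(n,*meet(a,u,b,v))
E
```

```text
sleeve top [0.58562309 0.02395375 0.04763258] 0.007738315583360963
nut top [ 0.5900862  -0.06584297  0.03219145] 0.004908265741619729
block [0.58766168 0.1140319  0.04000438] 0.0027521585094676983
screwA [0.29639216 0.35216985 0.00806234] 0.00552558022690041
screwB [0.65623063 0.2975189  0.01120408] 0.00491801951666566
mat [ 0.47122343 -0.33121873  0.00207397] 0.0027692315792633665
```

```bash
python3 -c "
from h import *
go(.50,.02,.30,0)"
```

```text
row [ 8.151 -8.651 -1.145] [-0.009  0.     2.414]
```

>>> carry_out --pt "8.15 -8.65 -1.15 0 0 2.4" --pt "8.15 -8.65 -1.15 0 0 2.4" --pt "8.15 -8.65 -1.15 0 0 2.4" --pt "8.15 -8.65 -1.15 0 0 2.4" --pt "8.15 -8.65 -1.15 0 0 2.4" --pt "8.15 -8.65 -1.15 0 0 2.4" --pt "8.15 -8.65 -1.15 0 0 2.4" --pt "8.15 -8.65 -1.15 0 0 2.4" --pt "8.15 -8.65 -1.15 0 0 2.4" --pt "8.15 -8.65 -1.15 0 0 2.4" --pt "8.15 -8.65 -1.15 0 0 2.4" --pt "8.15 -8.65 -1.15 0 0 2.4" --pt "8.15 -8.65 -1.15 0 0 2.4" --pt "8.15 -8.65 -1.15 0 0 2.4" --pt "8.15 -8.65 -1.15 0 0 2.4" --pt "8.15 -8.65 -1.15 0 0 2.4" --hand -1

```text
t: 2.25
ee_pos: [0.4997, 0.0187, 0.3004]
tool_rot: [[1.0, -0.0, 0.0], [-0.0, -1.0, -0.0], [0.0, 0.0, -1.0]]
ft_force: [0.6, 1.3, -0.4]
width: 0.0855
grip_force: 0.0
```

Run:
```python
from h import *
import pickle
s=r.state();print(s["t"],s["ee_pos"],s["tool_rot"][0])
c=cam("wrist");pickle.dump(c,open("w1.pkl","wb"));cv2.imwrite("pics/w1.png",c[0][:,:,::-1])
```

```text
2.25 [0.49971351 0.01869779 0.30035227] [ 9.99999960e-01 -2.63916037e-04  1.05402277e-04]
```

View pics/w1.png

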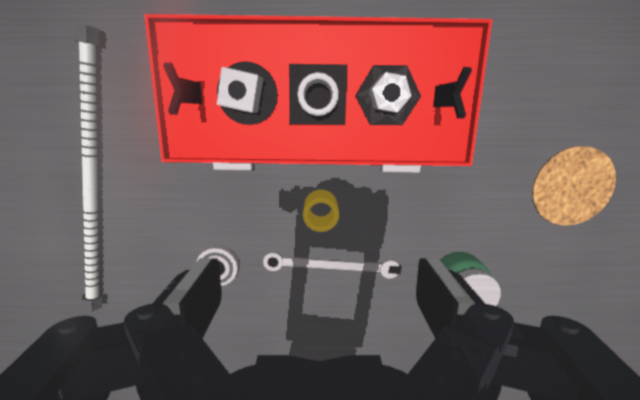

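The wrist view shows the block, slightly turned, at (242,90) on the round inlay, the sleeve at (318,95) on the square one and the nut at (390,92) on the hex one. The cradles are at (183,90) and (455,92), the screw runs from (90,30) to (92,300), and the mat is at (575,185). I'll take a second, closer view for heights.

>>> carry_out --pt "0.6 -0.5 0.5 0 0 0" --pt "1.2 -1 1 0 0 0" --pt "1.2 -1 1 0 0 0" --pt "1.2 -1 1 0 0 0"

```text
t: 2.8
ee_pos: [0.5717, 0.0793, 0.2404]
tool_rot: [[1.0, 0.001, -0.001], [0.001, -1.0, -0.0], [-0.001, 0.0, -1.0]]
ft_force: [-0.3, 0.2, -0.4]
width: 0.0853
grip_force: 0.0
```

```bash
cat >> h.py <<'E'
def parts(c):
    """contours inside the case: dark and bright, and red hull"""
    p=c[0]; hsv=cv2.cvtColor(p,cv2.COLOR_RGB2HSV)
    red=cv2.inRange(hsv,(0,150,60),(8,255,255))|cv2.inRange(hsv,(172,150,60),(180,255,255))
    cs=cv2.findContours(red,cv2.RETR_EXTERNAL,cv2.CHAIN_APPROX_NONE)[0]
    hull=cv2.convexHull(max(cs,key=cv2.contourArea))
    m=np.zeros_like(red);cv2.fillConvexPoly(m,hull,255);m=cv2.erode(m,np.ones((7,7)))
    non=cv2.bitwise_and(m,cv2.bitwise_not(red))
    bright=cv2.bitwise_and(m,cv2.inRange(hsv,(0,0,105),(180,80,255)))
    f=lambda x,a:[q for q in cv2.findContours(x,cv2.RETR_EXTERNAL,cv2.CHAIN_APPROX_NONE)[0] if cv2.contourArea(q)>a]
    return hull,f(non,150),f(bright,60),red
E
python3 - <<'E'
from h import *
import pickle
s=r.state();print(s["ee_pos"])
c=cam("wrist");pickle.dump(c,open("w2.pkl","wb"))
for i in (1,2):
    c=pickle.load(open(f"w{i}.pkl","rb"));h,nn,bb,red=parts(c);im=c[0][:,:,::-1].copy()
    q=cv2.approxPolyDP(h,12,True)[:,0];print(i,"case corners px",q.tolist(),plane(c,q,.02)[:,:2].round(4).tolist())
    for q in nn:
        g=plane(c,q[:,0],.010)[:,:2]*1e3; e=cv2.minAreaRect(g.astype(np.float32));d=cv2.minEnclosingCircle(g.astype(np.float32))
        print(" non",np.round(e[0],1),np.round(e[1],1),round(e[2],1),"circ",np.round(d[0],1),round(d[1],1))
    for q in bb:
        e=cv2.minAreaRect(q);print(" bright px",np.round(e[0],1),np.round(e[1],1),round(e[2],1),cv2.contourArea(q))
    cv2.drawContours(im,nn,-1,(0,255,0),1);cv2.drawContours(im,bb,-1,(255,0,255),1)
    if i==2:cv2.imwrite("pics/w2.png",im)
E
```

```text
[0.57170663 0.07932716 0.24037475]
1 case corners px [[145, 14], [491, 19], [471, 165], [162, 161]] [[0.6773, 0.2164], [0.672, -0.1811], [0.5032, -0.1793], [0.5085, 0.2187]]
 non [ 592.7 -147.7] [40.1 59.1] 89.0 circ [ 592.2 -155.4] 31.2
 non [589.3 -69.4] [80.  69.9] 90.0 circ [589.2 -68.9] 40.5
 non [589.9  18.5] [70.5 71. ] 89.9 circ [589.9  18.8] 49.0
 non [597.1 185.3] [41.8 58.7] 89.6 circ [597.  192.5] 31.8
 non [591.4 106.8] [74.8 73.8] 80.7 circ [593.  108.8] 40.1
 bright px [391.   91.8] [40.8 38.6] 9.5 1168.5
 bright px [317.5  93.5] [43. 41.] 90.0 1377.0
 bright px [237.2  89. ] [39.6 40. ] 11.3 1426.0
2 case corners px [[184, 76], [568, 81], [538, 233], [198, 229]] [[0.6765, 0.2169], [0.6722, -0.1802], [0.5046, -0.1798], [0.509, 0.2189]]
 non [ 574.9 -155.4] [57.8 62.6] 89.2 circ [ 575.2 -159.1] 39.7
 non [579.  180.9] [31.7 61. ] 88.9 circ [579.3 185.2] 32.1
 non [589.  -69.2] [70.2 80.7] 0.1 circ [589.2 -69.2] 40.4
 non [590.   18.9] [70.1 71.3] 0.1 circ [590.   18.9] 49.1
 non [591.5 107.1] [73.3 72.8] 0.1 circ [590.6 107.8] 38.4
 bright px [378. 165.] [48. 46.] 90.0 1749.0
 bright px [456.8 159.5] [46.1 44.3] 65.6 1465.5
 bright px [286.7 158.7] [42.4 43.1] 11.3 1700.0
```

View pics/w2.png

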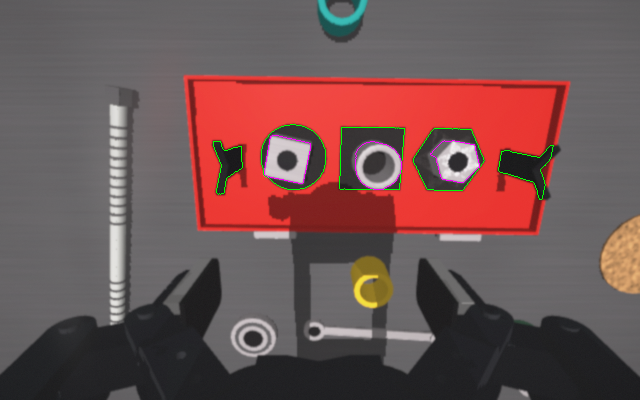

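The overlay on view 2 shows clean contours: block (287,159), sleeve (378,165), nut (457,160), with the inlays outlined around them and the cradles at both ends. Next I'll measure the tops, the screw and the mat.

Run:
```python
from h import *
import pickle
C=[pickle.load(open(f"w{i}.pkl","rb")) for i in(1,2)]
B=[sorted(parts(c)[2],key=lambda q:q[:,0,0].mean()) for c in C]
for n,i,z,in (("block",0,.046),("sleeve",1,.056),("nut",2,.040)):
    ctr=[]
    for c,b in zip(C,B):
        g=plane(c,b[i][:,0],z)[:,:2].astype(np.float32)*1e3
        e=cv2.minAreaRect(g);d=cv2.minEnclosingCircle(g);print(n,np.round(e[0],1),np.round(e[1],1),round(e[2],1),"circ",np.round(d[0],1),round(d[1],1))
        ctr.append(cv2.minAreaRect(b[i])[0])
    print("  tri",*meet(C[0],ctr[0],C[1],ctr[1]))
# mat and screw
c=C[0];hsv=cv2.cvtColor(c[0],cv2.COLOR_RGB2HSV)
m=cv2.inRange(hsv,(8,80,120),(20,255,255));m[:, :500]=0
q=max(cv2.findContours(m,0,cv2.CHAIN_APPROX_NONE)[0],key=cv2.contourArea);g=plane(c,q[:,0],.003)[:,:2].astype(np.float32)*1e3
print("mat",cv2.fitEllipse(g))
for k,c in enumerate(C):
    hsv=cv2.cvtColor(c[0],cv2.COLOR_RGB2HSV);m=cv2.inRange(hsv,(0,0,140),(180,60,255));m[:,150:]=0
    m=cv2.morphologyEx(m,cv2.MORPH_CLOSE,np.ones((15,3)))
    q=max(cv2.findContours(m,0,cv2.CHAIN_APPROX_NONE)[0],key=cv2.contourArea);e=cv2.minAreaRect(plane(c,q[:,0],.012)[:,:2].astype(np.float32)*1e3);print("bar",e, cv2.boundingRect(q))
S=[cam("scene"),cam("side")]
```

```text
block [593.8 110.4] [43.7 43.5] 77.9 circ [593.7 109.7] 28.6
block [594.3 110.6] [42.7 44.3] 77.7 circ [594.2 110.2] 28.8
  tri [0.59447108 0.11094026 0.04254513] 0.00013455516277620673
sleeve [588.6  18.5] [45.8 45.5] 90.0 circ [588.7  18.5] 23.3
sleeve [589.7  18.6] [48.6 46. ] 1.8 circ [589.9  20.6] 25.7
  tri [0.589352   0.01830317 0.05235809] 0.0006984643687302712
nut [591.  -66.7] [47.  42.6] 20.7 circ [591.4 -66.7] 23.9
nut [593.2 -65.9] [50.4 43.9] 28.8 circ [593.  -63.8] 27.4
  tri [ 0.59233924 -0.06826541  0.03385928] 0.0009704261476138799
mat ((470.8837585449219, -331.1728515625), (109.48820495605469, 110.37641906738281), 162.0799560546875)
bar ((476.7747802734375, 325.39727783203125), (17.056644439697266, 350.69525146484375), 80.3624038696289) (78, 41, 19, 258)
bar ((510.7626953125, 318.7269287109375), (16.12763214111328, 278.5028381347656), 80.5431137084961) (109, 104, 16, 221)
```

```bash
python3 -c "
from h import *
print(r.state()['q'])
import math
go(.589,.0185,.12,math.radians(90));go(.589,.0185,.018,math.radians(90))"
```

```text
[ 8.09162876e-04  9.83342061e-02  1.64304029e+00 -1.69931360e-04
  1.39732708e+00  1.57116957e+00]
row [0.274 1.008 2.038] [  0.023  -0.02  -14.996]
row [0.269 1.008 3.738] [  0.023  -0.02  -14.996]
```

>>> carry_out --pt "0.27 1.01 2 0 0 -15" --pt "0.27 1.01 2 0 0 -15" --pt "0.27 1.01 2 0 0 -15" --pt "0.27 1.01 2 0 0 -15" --pt "0.27 1.01 2 0 0 -15" --pt "0.27 1.01 2 0 0 -15" --pt "0.27 1.01 2 0 0 -15" --pt "0.27 1.01 2 0 0 -15" --pt "0.27 1.01 2 0 0 -15" --pt "0.27 1.01 2 0 0 -15" --pt "0.27 1.01 2 0 0 -15" --pt "0.27 1.01 2 0 0 -15"

```text
t: 4.45
ee_pos: [0.5883, 0.019, 0.1207]
tool_rot: [[-0.0, 1.0, 0.001], [1.0, 0.0, -0.0], [-0.0, 0.001, -1.0]]
ft_force: [0.6, -0.1, -0.6]
width: 0.0856
grip_force: 0.0
```

Run:
```python
from h import *
import math
s=r.state();print(s['q'],s['ee_pos'],s['ft_force'])
go(.589,.0185,.018,math.radians(90))
c=cam("wrist");cv2.imwrite("pics/w3.png",c[0][:,:,::-1])
```

```text
[-1.01581449e-01  2.36439199e-01  1.72421658e+00 -1.04578888e-05
  1.18029807e+00 -1.02027456e-01] [0.58827764 0.01903954 0.1207226 ] [ 0.60284265 -0.08332468 -0.59932963]
row [-0.009  0.011  1.712] [0.006 0.001 0.004]
```

View pics/w3.png

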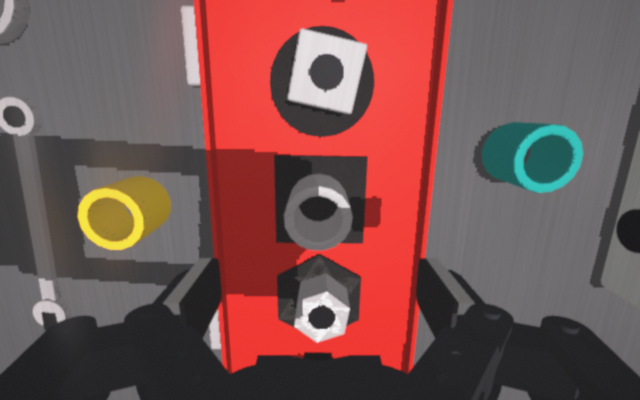

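The fingers straddle the sleeve (319,210), centred in x, and the case lies straight in the picture. Descending to grip.

>>> carry_out --pt "0 0.01 0.5 0 0 0" --pt "0 0.01 1 0 0 0" --pt "0 0.01 1.4 0 0 0" --pt "0 0.01 1.7 0 0 0" --pt "0 0.01 1.7 0 0 0" --pt "0 0.01 1.7 0 0 0"

```text
t: 5.25
ee_pos: [0.5896, 0.0192, 0.0192]
tool_rot: [[-0.001, 1.0, 0.001], [1.0, 0.001, -0.0], [-0.0, 0.001, -1.0]]
ft_force: [0.7, -0.4, 0.4]
width: 0.0852
grip_force: 0.0
```

>>> carry_out --pt "0 0 0 0 0 0" --pt "0 0 0 0 0 0" --pt "0 0 0 0 0 0" --pt "0 0 0 0 0 0" --pt "0 0 0 0 0 0" --pt "0 0 0 0 0 0" --pt "0 0 0 0 0 0" --pt "0 0 0 0 0 0" --hand 1 --squeeze 45

```text
t: 6.25
ee_pos: [0.5895, 0.0192, 0.0194]
tool_rot: [[-0.001, 1.0, 0.001], [1.0, 0.001, -0.0], [-0.0, 0.001, -1.0]]
ft_force: [-1.4, -0.2, 6.1]
width: 0.0444
grip_force: 46.8
```

>>> carry_out --pt "0 0 -0.5 0 0 0" --pt "0 0 -1 0 0 0" --pt "0 0 -1.6 0 0 0" --pt "0 0 -2.2 0 0 0" --pt "0 0 -2.5 0 0 0" --pt "0 0 -2.5 0 0 0"

```text
t: 7.0
ee_pos: [0.5894, 0.0192, 0.1691]
tool_rot: [[-0.002, 1.0, 0.002], [1.0, 0.002, -0.0], [-0.0, 0.002, -1.0]]
ft_force: [-0.7, -0.3, -3.4]
width: 0.0445
grip_force: 47.3
```

Run:
```python
from h import *
import math
s=r.state();print(s['ee_pos'],s['ft_force'],s['width'],s['grip_force'])
go(.471,-.331,.17,math.radians(90))
```

```text
[0.58938128 0.01916555 0.16906138] [-0.74078408 -0.28308976 -3.42994724] 0.0444823418883904 47.32415568083525
row [-5.833 -1.982 -0.019] [0.02  0.002 0.014]
```

>>> carry_out --pt "-0.8 -0.27 0 0 0 0" --pt "-1.6 -0.55 0 0 0 0" --pt "-2.4 -0.82 0 0 0 0" --pt "-3.2 -1.09 0 0 0 0" --pt "-4 -1.36 0 0 0 0" --pt "-4.8 -1.63 0 0 0 0" --pt "-5.4 -1.84 0 0 0 0" --pt "-5.83 -1.98 0 0 0 0" --pt "-5.83 -1.98 0 0 0 0" --pt "-5.83 -1.98 0 0 0 0" --pt "-5.83 -1.98 0.8 0 0 0" --pt "-5.83 -1.98 1.6 0 0 0" --pt "-5.83 -1.98 2.2 0 0 0" --pt "-5.83 -1.98 2.45 0 0 0" --pt "-5.83 -1.98 2.55 0 0 0" --pt "-5.83 -1.98 2.59 0 0 0" --pt "-5.83 -1.98 2.59 0 0 0"

```text
t: 9.12
ee_pos: [0.4714, -0.3315, 0.0143]
tool_rot: [[-0.002, 1.0, 0.002], [1.0, 0.002, -0.002], [-0.002, 0.002, -1.0]]
ft_force: [0.3, 0.6, -3.8]
width: 0.0445
grip_force: 47.3
```

Run:
```python
from h import *
s=r.state();print(s['ee_pos'],s['ft_force'],s['width'],s['grip_force'],s['q'])
c=cam("wrist");cv2.imwrite("pics/w4.png",c[0][:,:,::-1])
```

```text
[ 0.47140393 -0.33149933  0.01430428] [ 0.25271222  0.59045207 -3.83775729] 0.04449163018470204 47.283421978354454 [-7.49711391e-01  3.58078430e-01  1.80302197e+00  2.90757440e-05
  9.78084487e-01 -7.51320393e-01]
```

>>> carry_out --pt "0 0 0.02 0 0 0" --pt "0 0 0.03 0 0 0" --pt "0 0 0.03 0 0 0"

```text
t: 9.55
ee_pos: [0.471, -0.3313, 0.0124]
tool_rot: [[-0.001, 1.0, 0.001], [1.0, 0.001, -0.001], [-0.001, 0.001, -1.0]]
ft_force: [-2.1, 1.4, 5.4]
width: 0.0445
grip_force: 48.1
```

>>> carry_out --pt "0 0 0 0 0 0" --pt "0 0 0 0 0 0" --pt "0 0 0 0 0 0" --pt "0 0 0 0 0 0" --pt "0 0 0 0 0 0" --pt "0 0 0 0 0 0" --pt "0 0 -0.5 0 0 0" --pt "0 0 -1.2 0 0 0" --pt "0 0 -2 0 0 0" --pt "0 0 -2.6 0 0 0" --pt "0 0 -2.6 0 0 0" --hand -1

```text
t: 10.92
ee_pos: [0.4724, -0.3325, 0.1713]
tool_rot: [[-0.001, 1.0, 0.006], [1.0, 0.002, -0.005], [-0.005, 0.006, -1.0]]
ft_force: [-0.2, 0.3, -0.4]
width: 0.0851
grip_force: 0.0
```

Run:
```python
from h import *
import math
s=r.state();print(s['t'],s['ee_pos'],s['ft_force'],s['width'])
go(.594,.1104,.12,math.radians(77.8))
c=cam("wrist");cv2.imwrite("pics/w5.png",c[0][:,:,::-1])
```

```text
10.925 [ 0.47240314 -0.33249854  0.17134567] [-0.1729248   0.31327596 -0.40215331] 0.08514890722366779
row [7.383 2.033 0.829] [0.058 0.044 2.048]
```

View pics/w5.png

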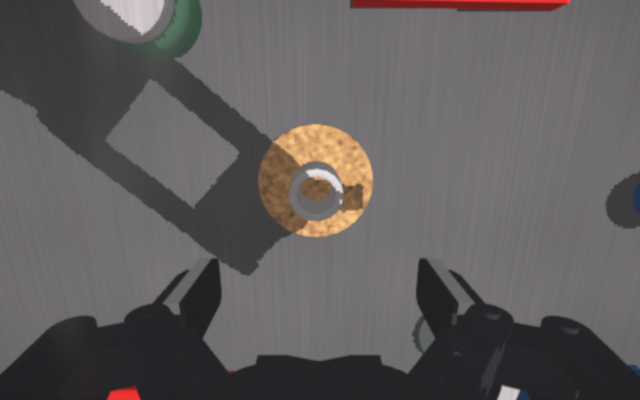

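The sleeve (317,190) stands upright, centred on the mat. Now the block.

>>> carry_out --pt "0.9 0.25 0 0 0 0.3" --pt "1.8 0.5 0 0 0 0.5" --pt "2.7 0.75 0 0 0 0.8" --pt "3.6 1 0 0 0 1" --pt "4.5 1.25 0 0 0 1.3" --pt "5.4 1.5 0 0 0 1.5" --pt "6.3 1.75 0 0 0 1.8" --pt "7.0 1.93 0.4 0 0 2.04" --pt "7.36 2.03 0.8 0 0 2.04" --pt "7.36 2.03 0.8 0 0 2.04" --pt "7.36 2.03 0.8 0 0 2.04" --pt "7.36 2.03 0.8 0 0 2.04" --pt "7.36 2.03 0.8 0 0 2.04"

```text
t: 12.6
ee_pos: [0.5922, 0.1101, 0.1201]
tool_rot: [[0.212, 0.977, 0.002], [0.977, -0.212, 0.0], [0.0, 0.002, -1.0]]
ft_force: [-0.1, 0.3, -0.3]
width: 0.0853
grip_force: 0.0
```

Run:
```python
from h import *
import math
s=r.state();print(s['t'],s['ee_pos'],s['ft_force'])
c=cam("wrist");cv2.imwrite("pics/w6.png",c[0][:,:,::-1])
for q in parts(c)[2]:
    g=plane(c,q[:,0],.046)[:,:2].astype(np.float32)*1e3;e=cv2.minAreaRect(g);print(np.round(e[0],1),np.round(e[1],1),e[2])
go(.594,.1104,.012,math.radians(77.8))
```

```text
12.6 [0.59222337 0.1101186  0.12011576] [-0.11391417  0.31406294 -0.27059378]
[595.  113.8] [47.3 41.1] 76.4925537109375
row [0.009 0.028 1.8  ] [ 0.013 -0.003 -0.003]
```

View pics/w6.png

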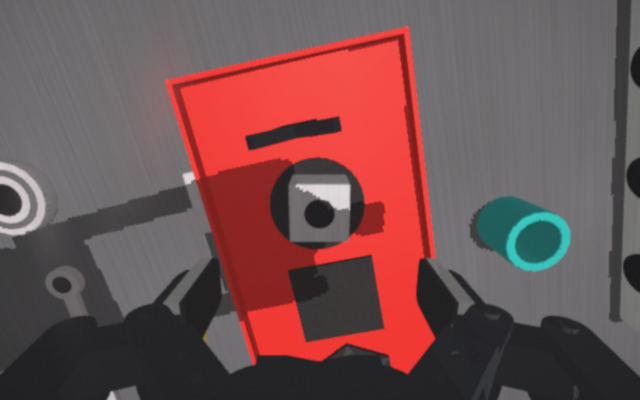

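The block (320,210) is square to the fingers and centred between them.

>>> carry_out --pt "0.01 0.03 0.5 0 0 0" --pt "0.01 0.03 1 0 0 0" --pt "0.01 0.03 1.5 0 0 0" --pt "0.01 0.03 1.8 0 0 0" --pt "0.01 0.03 1.8 0 0 0" --pt "0.01 0.03 1.8 0 0 0"

```text
t: 13.4
ee_pos: [0.5946, 0.1112, 0.0124]
tool_rot: [[0.211, 0.978, 0.002], [0.978, -0.211, 0.0], [0.001, 0.002, -1.0]]
ft_force: [0.4, -0.2, -0.0]
width: 0.0854
grip_force: 0.0
```

>>> carry_out --pt "0 0 0 0 0 0" --pt "0 0 0 0 0 0" --pt "0 0 0 0 0 0" --pt "0 0 0 0 0 0" --pt "0 0 0 0 0 0" --pt "0 0 0 0 0 0" --pt "0 0 0 0 0 0" --pt "0 0 0 0 0 0" --hand 1 --squeeze 45

```text
t: 14.4
ee_pos: [0.5941, 0.1113, 0.012]
tool_rot: [[0.211, 0.978, 0.001], [0.978, -0.211, 0.0], [0.0, 0.001, -1.0]]
ft_force: [-1.4, 0.5, 5.6]
width: 0.0416
grip_force: 47.3
```

>>> carry_out --pt "0 0 -0.3 0 0 0" --pt "0 0 -0.7 0 0 0" --pt "0 0 -1 0 0 0" --pt "0 0 -1 0 0 0" --pt "0 0 -1 0 0 0"

```text
t: 15.02
ee_pos: [0.5929, 0.1112, 0.0705]
tool_rot: [[0.211, 0.978, -0.001], [0.978, -0.211, -0.0], [-0.0, -0.001, -1.0]]
ft_force: [-0.4, 0.4, -2.9]
width: 0.0417
grip_force: 46.6
```

Run:
```python
from h import *
import math
s=r.state();print(s['ee_pos'],s['ft_force'],s['width'],s['grip_force'])
go(.590,.0188,.072,math.radians(89.35))
c=cam("wrist");cv2.imwrite("pics/w7.png",c[0][:,:,::-1])
```

```text
[0.59290014 0.11117459 0.07045125] [-0.4086309   0.42057061 -2.9009789 ] 0.041698390568143576 46.59682810306549
row [-1.515  0.277 -0.026] [-1.000e-02  1.000e-03 -1.918e+00]
```

>>> carry_out --pt "-0.5 0.09 0 0 0 -0.6" --pt "-1 0.19 0 0 0 -1.3" --pt "-1.5 0.28 0 0 0 -1.9" --pt "-1.5 0.28 0 0 0 -1.9" --pt "-1.5 0.28 0 0 0 -1.9" --pt "-1.5 0.28 0.5 0 0 -1.9" --pt "-1.5 0.28 0.8 0 0 -1.9" --pt "-1.5 0.28 0.95 0 0 -1.9" --pt "-1.5 0.28 0.99 0 0 -1.9" --pt "-1.5 0.28 0.99 0 0 -1.9"

```text
t: 16.32
ee_pos: [0.5915, 0.0199, 0.0122]
tool_rot: [[0.013, 1.0, 0.001], [1.0, -0.013, -0.0], [-0.0, 0.001, -1.0]]
ft_force: [1.2, -0.3, -3.2]
width: 0.0415
grip_force: 46.6
```

Run:
```python
from h import *
s=r.state();print(s['ee_pos'],s['ft_force'],s['width'],s['grip_force'])
```

```text
[0.59154208 0.01988494 0.01219449] [ 1.17690852 -0.25014395 -3.18243195] 0.04148754352343475 46.64957821369171
```

Barely above the inlay; lower a touch, release and lift.

>>> carry_out --pt "0 -0.01 0.02 0 0 0" --pt "0 -0.01 0.02 0 0 0" --pt "0 -0.01 0.02 0 0 0"

```text
t: 16.7
ee_pos: [0.5916, 0.0198, 0.012]
tool_rot: [[0.013, 1.0, 0.002], [1.0, -0.013, 0.0], [0.0, 0.002, -1.0]]
ft_force: [-0.9, 1.9, 5.8]
width: 0.0412
grip_force: 47.5
```

>>> carry_out --pt "0 0 0 0 0 0" --pt "0 0 0 0 0 0" --pt "0 0 0 0 0 0" --pt "0 0 0 0 0 0" --pt "0 0 0 0 0 0" --pt "0 0 0 0 0 0" --pt "0 0 -0.5 0 0 0" --pt "0 0 -1.2 0 0 0" --pt "0 0 -2 0 0 0" --pt "0 0 -2.6 0 0 0" --pt "0 0 -2.6 0 0 0" --pt "0 0 -2.6 0 0 0" --hand -1

```text
t: 18.2
ee_pos: [0.5899, 0.0198, 0.1658]
tool_rot: [[0.013, 1.0, -0.001], [1.0, -0.013, 0.0], [0.0, -0.001, -1.0]]
ft_force: [-0.4, -0.1, 0.4]
width: 0.0852
grip_force: 0.0
```

Run:
```python
from h import *
import math
s=r.state();print(s['t'],s['ee_pos'],s['ft_force'],s['width'])
c=cam("wrist");cv2.imwrite("pics/w8.png",c[0][:,:,::-1])
go(.471,-.331,.172,math.radians(90));go(.471,-.331,.012,math.radians(90))
```

```text
18.2 [0.58987493 0.01975985 0.16576514] [-0.38683672 -0.09243487  0.41535495] 0.0852209535785783
row [-5.873 -1.896 -0.114] [-0.023 -0.003 -0.126]
row [-5.873 -1.89   2.552] [-0.023 -0.003 -0.126]
```

View pics/w8.png

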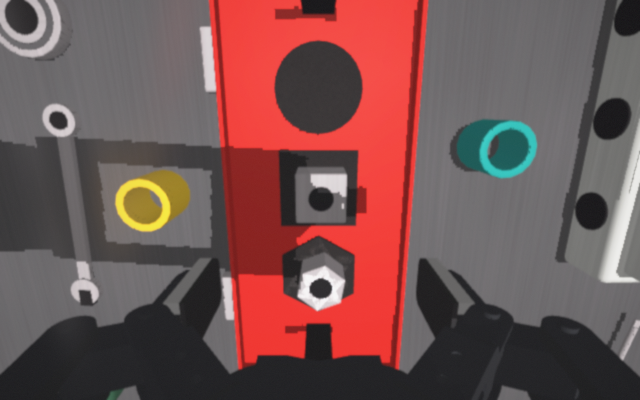

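The block (320,195) stands square and centred on the square inlay, and the round inlay (318,87) is free. Back to the mat for the sleeve.

>>> carry_out --pt "-0.9 -0.29 0 0 0 0" --pt "-1.8 -0.58 -0.1 0 0 0" --pt "-2.7 -0.87 -0.1 0 0 0" --pt "-3.6 -1.16 -0.1 0 0 0" --pt "-4.5 -1.45 -0.1 0 0 0" --pt "-5.3 -1.7 -0.1 0 0 0" --pt "-5.87 -1.89 -0.1 0 0 -0.1" --pt "-5.87 -1.89 -0.1 0 0 -0.1" --pt "-5.87 -1.89 -0.1 0 0 -0.1" --pt "-5.87 -1.89 0.6 0 0 -0.1" --pt "-5.87 -1.89 1.2 0 0 -0.1" --pt "-5.87 -1.89 1.8 0 0 -0.1" --pt "-5.87 -1.89 2.3 0 0 -0.1" --pt "-5.87 -1.89 2.55 0 0 -0.1" --pt "-5.87 -1.89 2.55 0 0 -0.1" --pt "-5.87 -1.89 2.55 0 0 -0.1"

```text
t: 20.25
ee_pos: [0.4734, -0.3314, 0.0148]
tool_rot: [[0.002, 1.0, 0.002], [1.0, -0.002, -0.001], [-0.001, 0.002, -1.0]]
ft_force: [0.0, 0.7, 0.2]
width: 0.0855
grip_force: 0.0
```

>>> carry_out --pt "0 0 0 0 0 0" --pt "0 0 0 0 0 0" --pt "0 0 0 0 0 0" --pt "0 0 0 0 0 0" --pt "0 0 0 0 0 0" --pt "0 0 0 0 0 0" --pt "0 0 0 0 0 0" --pt "0 0 0 0 0 0" --hand 1 --squeeze 45

```text
t: 21.25
ee_pos: [0.4728, -0.3316, 0.0146]
tool_rot: [[0.003, 1.0, 0.001], [1.0, -0.003, -0.001], [-0.001, 0.001, -1.0]]
ft_force: [-1.7, 1.0, 6.2]
width: 0.0444
grip_force: 46.7
```

>>> carry_out --pt "0 0 -0.5 0 0 0" --pt "0 0 -1 0 0 0" --pt "0 0 -1.6 0 0 0" --pt "0 0 -2.2 0 0 0" --pt "0 0 -2.6 0 0 0" --pt "0 0 -2.6 0 0 0" --pt "0 0 -2.6 0 0 0"

```text
t: 22.12
ee_pos: [0.4715, -0.3302, 0.1677]
tool_rot: [[0.003, 1.0, -0.002], [1.0, -0.003, 0.002], [0.002, -0.002, -1.0]]
ft_force: [0.4, 0.7, -5.0]
width: 0.0442
grip_force: 47.3
```

Run:
```python
from h import *
import math
s=r.state();print(s['ee_pos'],s['ft_force'],s['width'],s['grip_force'])
go(.5912,.1072,.165,math.radians(90))
```

```text
[ 0.47151007 -0.33023729  0.16766636] [ 0.44768706  0.70350727 -4.9645106 ] 0.0441931378891346 47.325422912836075
row [7.296 1.975 0.054] [-0.019 -0.017 -0.027]
```

>>> carry_out --pt "0.9 0.24 0 0 0 0" --pt "1.8 0.49 0 0 0 0" --pt "2.7 0.73 0 0 0 0" --pt "3.6 0.98 0 0 0 0" --pt "4.5 1.22 0 0 0 0" --pt "5.4 1.46 0 0 0 0" --pt "6.3 1.7 0 0 0 0" --pt "7 1.9 0 0 0 0" --pt "7.3 1.975 0 0 0 0" --pt "7.3 1.975 0 0 0 0" --pt "7.3 1.975 0 0 0 0" --pt "7.3 1.975 0 0 0 0" --pt "7.3 1.975 0.7 0 0 0" --pt "7.3 1.975 1.4 0 0 0" --pt "7.3 1.975 1.9 0 0 0" --pt "7.3 1.975 2.2 0 0 0" --pt "7.3 1.975 2.35 0 0 0" --pt "7.3 1.975 2.4 0 0 0" --pt "7.3 1.975 2.4 0 0 0"

```text
t: 24.5
ee_pos: [0.5929, 0.1067, 0.0265]
tool_rot: [[0.003, 1.0, 0.002], [1.0, -0.003, 0.0], [0.0, 0.002, -1.0]]
ft_force: [0.1, -0.6, -4.0]
width: 0.0447
grip_force: 47.3
```

Run:
```python
from h import *
s=r.state();print(s['ee_pos'],s['ft_force'],s['width'],s['grip_force'])
```

```text
[0.59292303 0.10672649 0.02653642] [ 0.13971131 -0.63320002 -3.9744628 ] 0.04473447476430814 47.269527073949575
```

>>> carry_out --pt "0.02 -0.02 0.03 0 0 0" --pt "0.02 -0.02 0.06 0 0 0" --pt "0.02 -0.02 0.08 0 0 0" --pt "0.02 -0.02 0.08 0 0 0"

```text
t: 25.0
ee_pos: [0.591, 0.1081, 0.0216]
tool_rot: [[0.003, 1.0, 0.0], [1.0, -0.003, 0.0], [0.0, 0.0, -1.0]]
ft_force: [-4.5, -0.5, 5.6]
width: 0.0449
grip_force: 47.9
```

>>> carry_out --pt "0 0 0 0 0 0" --pt "0 0 0 0 0 0" --pt "0 0 0 0 0 0" --pt "0 0 0 0 0 0" --pt "0 0 0 0 0 0" --pt "0 0 0 0 0 0" --pt "0 0 -0.5 0 0 0" --pt "0 0 -1.2 0 0 0" --pt "0 0 -2 0 0 0" --pt "0 0 -2.8 0 0 0" --pt "0 0 -3.6 0 0 0" --pt "0 0 -4 0 0 0" --pt "0 0 -4 0 0 0" --pt "0 0 -4 0 0 0" --hand -1

```text
t: 26.75
ee_pos: [0.5901, 0.1078, 0.259]
tool_rot: [[0.003, 1.0, -0.002], [1.0, -0.003, -0.0], [-0.0, -0.002, -1.0]]
ft_force: [0.2, 0.1, -0.4]
width: 0.0855
grip_force: 0.0
```

Run:
```python
from h import *
import math
s=r.state();print(s['t'],s['ee_pos'],s['ft_force'],s['width'])
go(.476,.325,.20,math.radians(-9.6))
c=cam("wrist");h,nn,bb,_=parts(c);im=c[0][:,:,::-1].copy()
for q in bb:
    e=cv2.minAreaRect(plane(c,q[:,0],.05)[:,:2].astype(np.float32)*1e3);print(np.round(e[0],1),np.round(e[1],1))
cv2.imwrite("pics/w9.png",im)
```

```text
26.75 [0.59007346 0.10783124 0.25895351] [ 0.22409878  0.14729416 -0.39309285] 0.0855312432956226
row [ 3.614 -1.909  0.986] [-1.5000e-02  2.1000e-02  1.6573e+01]
[593.8 -57.5] [50.4 45. ]
[592.2  21.9] [42.4 42.9]
[592.2 108.3] [44.8 45.4]
```

View pics/w9.png

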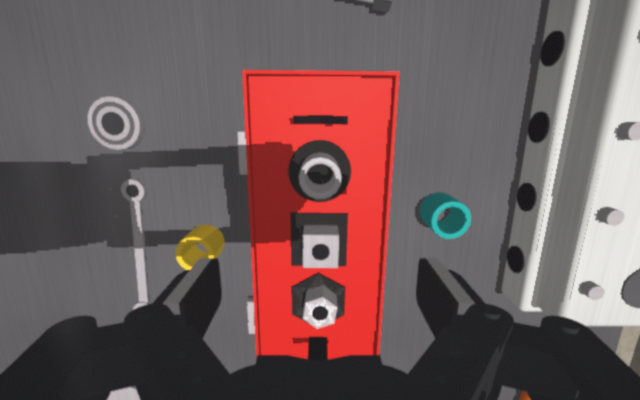

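All three parts stand centred: sleeve (320,172), block (320,248), nut (320,312). Now to the screw.

>>> carry_out --pt "3.61 -1.91 0.98 0 0 16.6" --pt "3.61 -1.91 0.98 0 0 16.6" --pt "3.61 -1.91 0.98 0 0 16.6" --pt "3.61 -1.91 0.98 0 0 16.6" --pt "3.61 -1.91 0.98 0 0 16.6" --pt "3.61 -1.91 0.98 0 0 16.6" --pt "3.61 -1.91 0.98 0 0 16.6" --pt "3.61 -1.91 0.98 0 0 16.6" --pt "3.61 -1.91 0.98 0 0 16.6" --pt "3.61 -1.91 0.98 0 0 16.6" --pt "3.61 -1.91 0.98 0 0 16.6" --pt "3.61 -1.91 0.98 0 0 16.6" --pt "3.61 -1.91 0.98 0 0 16.6" --pt "3.61 -1.91 0.98 0 0 16.6"

```text
t: 28.55
ee_pos: [0.4768, 0.3248, 0.2018]
tool_rot: [[0.986, -0.169, -0.0], [-0.169, -0.986, -0.0], [-0.0, 0.0, -1.0]]
ft_force: [-0.0, 0.6, 0.9]
width: 0.0855
grip_force: 0.0
```

Run:
```python
from h import *
import math
s=r.state();print(s['t'],s['ee_pos'],s['tool_rot'][0],s['q'])
c=cam("wrist");cv2.imwrite("pics/w10.png",c[0][:,:,::-1])
hsv=cv2.cvtColor(c[0],cv2.COLOR_RGB2HSV);m=cv2.inRange(hsv,(0,0,150),(180,60,255));m[:,:270]=0;m[:,370:]=0
m=cv2.morphologyEx(m,cv2.MORPH_CLOSE,np.ones((19,3)))
q=max(cv2.findContours(m,0,cv2.CHAIN_APPROX_NONE)[0],key=cv2.contourArea);print(cv2.boundingRect(q),cv2.minAreaRect(plane(c,q[:,0],.012)[:,:2].astype(np.float32)*1e3))
go(.476,.325,.008,math.radians(-9.6))
```

```text
28.55 [0.47681947 0.32482785 0.20183778] [ 9.85629510e-01 -1.68921473e-01 -6.40518212e-05] [4.61363869e-01 1.28906374e-01 1.68662756e+00 7.08150584e-07
 1.32612991e+00 2.20189534e+00]
(311, 0, 17, 196) ((551.469970703125, 309.9946594238281), (15.51115894317627, 179.3186492919922), 80.34318542480469)
row [-1.500e-02 -1.000e-03  3.232e+00] [-0.    -0.    -0.022]
```

View pics/w10.png

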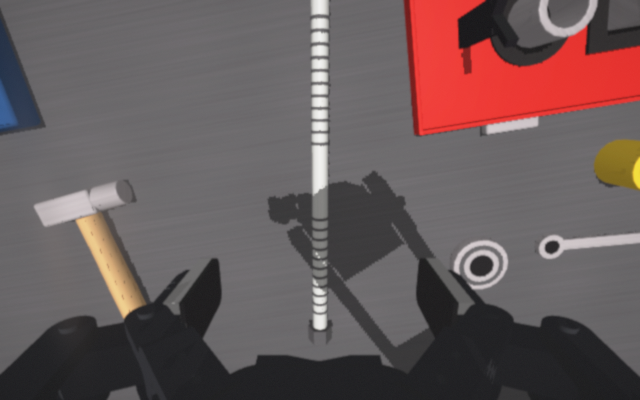

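The screw runs vertically along column 320, centred between the open fingers, with its near head at (320,330). The hammer is well clear on the left.

>>> carry_out --pt "-0.015 0.01 0.8 0 0 0" --pt "-0.015 0.01 1.6 0 0 0" --pt "-0.015 0.01 2.4 0 0 0" --pt "-0.015 0.01 2.9 0 0 0" --pt "-0.015 0.01 3.15 0 0 0" --pt "-0.015 0.01 3.25 0 0 0" --pt "-0.015 0.01 3.28 0 0 0" --pt "-0.015 0.01 3.28 0 0 0"

```text
t: 29.6
ee_pos: [0.4768, 0.3249, 0.0064]
tool_rot: [[0.986, -0.169, 0.002], [-0.169, -0.986, 0.001], [0.002, -0.001, -1.0]]
ft_force: [-0.6, -0.2, 0.3]
width: 0.0852
grip_force: 0.0
```

>>> carry_out --pt "0 0 0 0 0 0" --pt "0 0 0 0 0 0" --pt "0 0 0 0 0 0" --pt "0 0 0 0 0 0" --pt "0 0 0 0 0 0" --pt "0 0 0 0 0 0" --pt "0 0 0 0 0 0" --pt "0 0 0 0 0 0" --pt "0 0 0 0 0 0" --pt "0 0 0 0 0 0" --hand 1 --squeeze 80

```text
t: 30.85
ee_pos: [0.4758, 0.3243, 0.0055]
tool_rot: [[0.986, -0.169, -0.0], [-0.169, -0.986, -0.0], [-0.0, 0.0, -1.0]]
ft_force: [-1.8, -3.0, 5.3]
width: 0.0128
grip_force: 78.2
```

>>> carry_out --pt "0 0 -0.3 0 0 0" --pt "0 0 -0.7 0 0 0" --pt "0 0 -1.2 0 0 0" --pt "0 0 -1.8 0 0 0" --pt "0 0 -2.4 0 0 0" --pt "0 0 -2.8 0 0 0" --pt "0 0 -3 0 0 0" --pt "0 0 -3 0 0 0" --pt "0 0 -3 0 0 0"

```text
t: 31.98
ee_pos: [0.4748, 0.3239, 0.1833]
tool_rot: [[0.986, -0.169, -0.003], [-0.169, -0.986, -0.001], [-0.002, 0.002, -1.0]]
ft_force: [0.4, 0.5, -8.1]
width: 0.0129
grip_force: 79.1
```

Run:
```python
from h import *
import math
s=r.state();print(s['t'],s['ee_pos'],s['ft_force'],s['ft_torque'],s['width'],s['grip_force'])
go(.5905,.0188,.19,math.radians(89.35))
a=cam("side");b=cam("scene");w=cam("wrist");cv2.imwrite("pics/all.png",np.vstack([np.hstack([cv2.resize(w[0][:,:],(400,250)),cv2.resize(b[0][50:250,300:620],(400,250))]),cv2.resize(a[0][150:400,150:550],(800,350))])[:600,:,::-1])
```

```text
31.975 [0.47481369 0.32388431 0.18333076] [ 0.36699192  0.47726092 -8.11142364] [ 0.04319538  0.02955519 -0.0082457 ] 0.012917709227443643 79.08414602279663
row [ 2.762  4.685 -0.11 ] [-8.0000e-03  3.2000e-02 -1.6518e+01]
```

View pics/all.png

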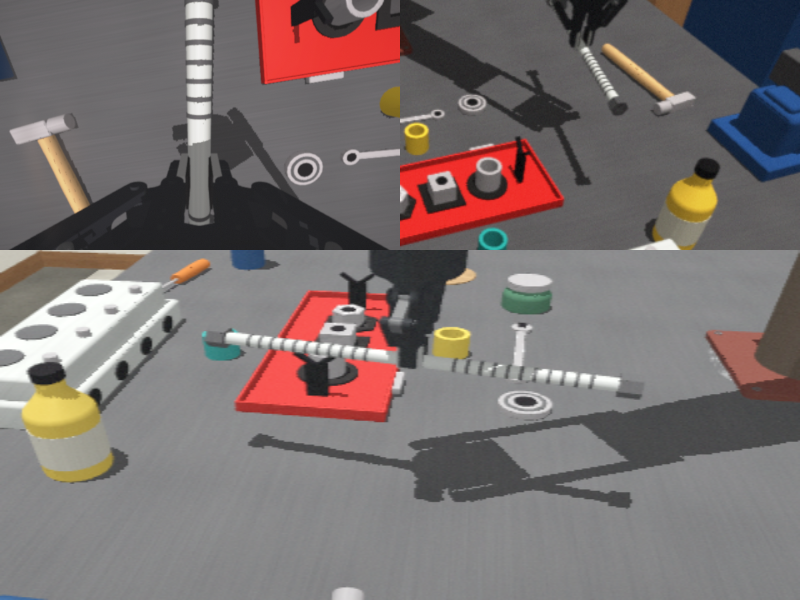

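The screw is held level at its middle. I'll rise above the obstacles, then swing it over the case.

>>> carry_out --pt "0 0 -0.6 0 0 0" --pt "0 0 -1.2 0 0 0" --pt "0 0 -1.8 0 0 0" --pt "0 0 -1.8 0 0 0"

```text
t: 32.62
ee_pos: [0.4775, 0.3253, 0.2963]
tool_rot: [[0.986, -0.169, 0.006], [-0.169, -0.986, 0.003], [0.005, -0.004, -1.0]]
ft_force: [-0.2, 0.2, -7.1]
width: 0.0129
grip_force: 79.4
```

>>> carry_out --pt "0.1 0.2 0 0 0 -0.4" --pt "0.25 0.45 0 0 0 -1" --pt "0.4 0.7 0 0 0 -1.8" --pt "0.55 0.95 0 0 0 -2.7" --pt "0.7 1.2 0 0 0 -3.6" --pt "0.85 1.45 0 0 0 -4.5" --pt "1.0 1.7 0 0 0 -5.4" --pt "1.15 1.95 0 0 0 -6.3" --pt "1.3 2.2 0 0 0 -7.2" --pt "1.45 2.5 0 0 0 -8.1" --pt "1.6 2.75 0 0 0 -9" --pt "1.75 3 0 0 0 -9.9" --pt "1.9 3.25 0 0 0 -10.8" --pt "2.1 3.5 0 0 0 -11.7" --pt "2.25 3.8 0 0 0 -12.6" --pt "2.4 4.05 0 0 0 -13.5" --pt "2.55 4.3 0 0 0 -14.4" --pt "2.65 4.5 0 0 0 -15.3" --pt "2.72 4.6 0 0 0 -16" --pt "2.76 4.69 0 0 0 -16.5"

```text
t: 35.12
ee_pos: [0.5904, 0.0186, 0.2895]
tool_rot: [[0.012, 1.0, -0.005], [1.0, -0.012, 0.0], [0.0, -0.005, -1.0]]
ft_force: [-0.4, -0.5, -7.2]
width: 0.0128
grip_force: 79.2
```

>>> carry_out --pt "0 0 0.3 0 0 0" --pt "0 0 0.8 0 0 0" --pt "0 0 1.3 0 0 0" --pt "0 0 1.7 0 0 0" --pt "0 0 1.9 0 0 0" --pt "0 0 1.9 0 0 0" --pt "0 0 1.9 0 0 0"

```text
t: 36.0
ee_pos: [0.592, 0.019, 0.1799]
tool_rot: [[0.013, 1.0, 0.002], [1.0, -0.013, -0.0], [-0.0, 0.002, -1.0]]
ft_force: [-0.0, 0.0, -7.7]
width: 0.0128
grip_force: 79.2
```

Run:
```python
from h import *
import math
s=r.state();print(s['t'],s['ee_pos'],s['ft_force'],s['width'],s['q'])
go(.5905,.0188,.0735,math.radians(89.35))
a=cam("side");b=cam("scene");w=cam("wrist");cv2.imwrite("pics/all2.png",np.vstack([np.hstack([cv2.resize(w[0],(400,250)),cv2.resize(a[0][60:310,180:480],(400,250))]),cv2.resize(b[0][100:275,200:480],(800,350))])[:600,:,::-1])
```

```text
36.0 [0.59200079 0.01901869 0.17994917] [-2.06616449e-02  6.75955403e-03 -7.69569223e+00] 0.012836833112270149 [-1.00981001e-01  1.82668519e-01  1.66868253e+00  3.39350947e-06
  1.28867902e+00 -8.76306809e-02]
row [-0.004 -0.028  1.774] [ 0.015  0.001 -0.019]
```

View pics/all2.png

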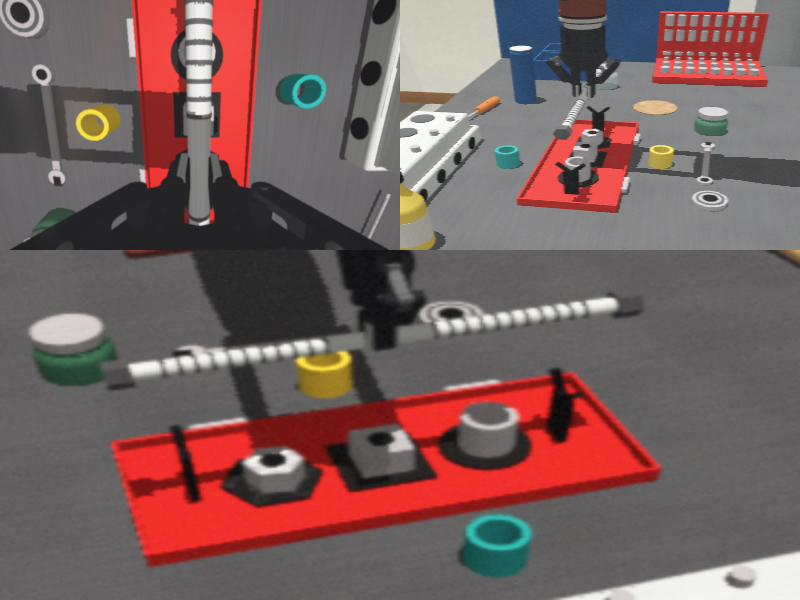

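The screw hangs level and parallel over the case. I'll check its centring from the head ends at scene pixels (237,165) and (425,127).

Run:
```python
from h import *
b=cam("scene")
p=plane(b,[(237.1,165),(425,127.5)],.187);print(p,p.mean(0),np.linalg.norm(p[0]-p[1]))
```

```text
[[ 0.59621888 -0.16818773  0.187     ]
 [ 0.60309633  0.21294054  0.187     ]] [0.59965761 0.0223764  0.187     ] 0.3811903158307956
```

>>> carry_out --pt "-0.03 -0.02 0.4 0 0 0" --pt "-0.03 -0.02 0.8 0 0 0" --pt "-0.03 -0.02 1.2 0 0 0" --pt "-0.03 -0.02 1.5 0 0 0" --pt "-0.03 -0.02 1.6 0 0 0" --pt "-0.03 -0.02 1.7 0 0 0" --pt "-0.03 -0.02 1.7 0 0 0"

```text
t: 37.08
ee_pos: [0.5904, 0.0172, 0.0774]
tool_rot: [[0.013, 1.0, 0.0], [1.0, -0.013, -0.0], [-0.0, 0.0, -1.0]]
ft_force: [-0.8, -0.4, -7.4]
width: 0.0128
grip_force: 79.2
```

>>> carry_out --pt "0 0 0.02 0 0 0" --pt "0 0 0.04 0 0 0" --pt "0 0 0.04 0 0 0"

```text
t: 37.45
ee_pos: [0.5902, 0.0172, 0.0748]
tool_rot: [[0.013, 1.0, 0.0], [1.0, -0.013, 0.0], [0.0, 0.0, -1.0]]
ft_force: [-0.1, -0.3, -6.1]
width: 0.0129
grip_force: 79.2
```

>>> carry_out --pt "0 0 0.02 0 0 0" --pt "0 0 0.03 0 0 0" --pt "0 0 0.03 0 0 0"

```text
t: 37.83
ee_pos: [0.5904, 0.0172, 0.0741]
tool_rot: [[0.013, 1.0, 0.0], [1.0, -0.013, -0.0], [-0.0, 0.0, -1.0]]
ft_force: [-5.7, 0.2, 4.0]
width: 0.0129
grip_force: 80.4
```

The cradles now carry the screw. Releasing.

>>> carry_out --pt "0 0 0 0 0 0" --pt "0 0 0 0 0 0" --pt "0 0 0 0 0 0" --pt "0 0 0 0 0 0" --pt "0 0 0 0 0 0" --pt "0 0 0 0 0 0" --pt "0 0 0 0 0 0" --pt "0 0 0 0 0 0" --pt "0 0 -0.3 0 0 0" --pt "0 0 -0.8 0 0 0" --pt "0 0 -1.5 0 0 0" --pt "0 0 -2.2 0 0 0" --pt "0 0 -3 0 0 0" --pt "0 0 -3 0 0 0" --hand -1

```text
t: 39.58
ee_pos: [0.5931, 0.017, 0.2602]
tool_rot: [[0.013, 1.0, 0.011], [1.0, -0.013, -0.001], [-0.001, 0.011, -1.0]]
ft_force: [0.4, 0.1, 0.0]
width: 0.0855
grip_force: 0.0
```

Run:
```python
from h import *
s=r.state();print(s['t'],s['ee_pos'],s['ft_force'],s['width'])
a=cam("side");b=cam("scene");w=cam("wrist");cv2.imwrite("pics/all3.png",np.vstack([np.hstack([cv2.resize(w[0],(400,250)),cv2.resize(a[0][150:275,250:400],(400,250))]),cv2.resize(b[0][100:275,200:480],(800,350))])[:600,:,::-1])
```

```text
39.575 [0.5931181  0.01696424 0.26020442] [0.36547934 0.0711099  0.0358641 ] 0.08553992433899119
```

View pics/all3.png

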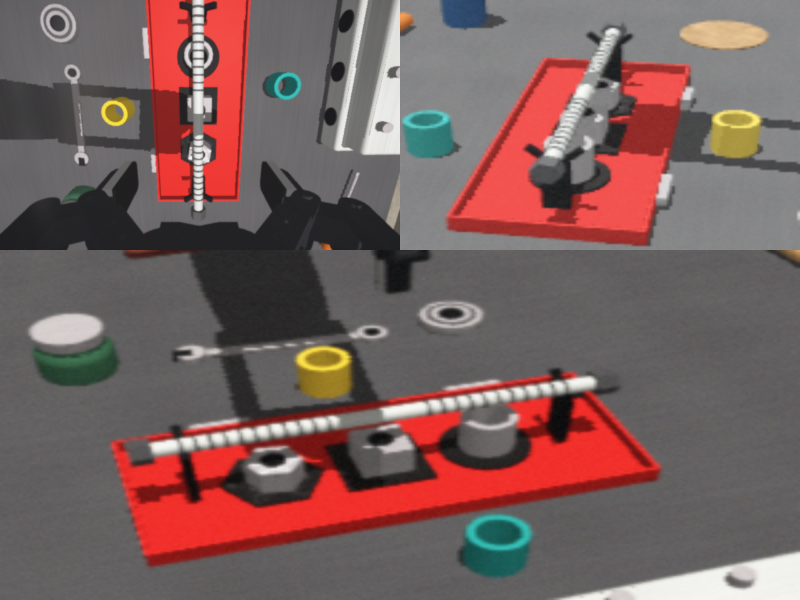

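The screw lies in both V cradles over the three parts, with its heads outside. A numeric centring check, then hand in.

>>> carry_out --pt "0 0 -0.2 0 0 0" --pt "0 0 -0.2 0 0 0" --pt "0 0 -0.2 0 0 0" --pt "0 0 -0.2 0 0 0"

```text
t: 40.22
ee_pos: [0.5899, 0.0172, 0.2644]
tool_rot: [[0.013, 1.0, -0.001], [1.0, -0.013, 0.0], [0.0, -0.001, -1.0]]
ft_force: [0.1, 0.5, 0.1]
width: 0.0856
grip_force: 0.0
```

Run:
```python
from h import *
b=cam("scene")
p=plane(b,[(244.8,201),(417,166.5)],.08);print(p,p.mean(0),np.linalg.norm(p[0]-p[1]))
if abs(p.mean(0)[1]-.0188)<.010: print(r.close_job())
```

```text
[[ 0.58541532 -0.16934485  0.08      ]
 [ 0.60047492  0.21215761  0.08      ]] [0.59294512 0.02140638 0.08      ] 0.38179957936393616
the job is handed in; nothing more can be done
None
```

The job is handed in at about 40 s: the last pictures show the sleeve, nut and block each on its own inlay and the screw in both cradles, about 3 mm off centre along its length; no verdict was returned.

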